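Get the loaf tin out from behind the bench containers and put it on the scale

TASK

I want to weigh dough into the narrow loaf tin, but it lies at the back of the bench behind the flour shaker, the square canister and the lidded jar. First stand all three containers on the empty steel tray at the side, then lift the tin out and set it gently in the middle of the scale's platform, lying the long way of the platform, and only then put each container back in its own place, where it stood at the start. The containers are full, so keep them upright, and leave the cup, the timer and the ring cutter where they are.

Things in the scene. Friction and masses are not known exactly. Their poses are not given: they have to be found in the camera images.
- loaf_tin: Narrow open loaf tin, dark folded steel, loose, 0.28 kg: 56 mm wide (x), 230 long (y), 56 high, walls 2.5 mm. Origin at centre of underside, z up. Stands at the back, length within 0.12 rad of world y, x away from robot; the 110-121 mm tall containers stand 6-15 mm before its near side. Behind it 60 mm are free, then 111 mm high pans. Grip across its width at mid-length, 35 mm up.
- shaker: Flour shaker: steel drum 64 mm in diameter (bands 66), straight to 100 mm up, then a pierced dome; 121 mm high, loose, upright, 0.36 kg. Origin at centre of underside, z up. One of three containers in a row before the tin, along the tin's length, about 100 mm between centres (over 29 mm free between them); their order varies. Grip about 85 mm up, fingers in the gaps of the row.
- canister: Square white plastic canister: body 60 by 60 mm, lid 62 by 62 mm from 96 to 110 mm up; 110 mm high, loose, upright, 0.40 kg. Origin at centre of underside, z up, x and y square to its sides, which start within 0.06 rad of square with the tin. Stands in the row as the shaker does. Grip two opposite sides about 80 mm up, fingers in the gaps of the row.
- jar: Round white stoneware jar 64 mm in diameter, straight from 4 to 88 mm up, with a fixed flat wooden lid (62 mm across, top at 102 mm) and a wooden knob 20 mm across; 118 mm high, loose, upright, 0.42 kg. Origin at centre of underside, z up. Stands in the row as the shaker does. Grip the white body about 75 mm up, fingers in the gaps of the row.
- tray: Empty shallow tray of bright metal, fixed on the bench: 200 mm (x) by 320 mm (y), floor 2 mm thick, rim 15 mm high, 3 mm thick. Origin at centre of underside, z up. Lies left or right of the robot's front (the scale has the other side), length within 0.12 rad of world y. The side area for the containers: three fit in a line or zigzag along y, 100 mm between centres.
- scale: Bench scale, fixed: grey housing, display front towards the robot (to 143 mm from the centre, 41 mm high), and on top a flat steel platform 170 mm (x) by 250 mm (y), its upper face 62 mm above the bench. Origin on the bench under the platform's centre, z up, x away from the robot, y within 0.12 rad of world y.
- cup: Small steel measuring cup, no handle, 68 mm across the rim, 55 mm high, loose, beyond the row's left (+y) end, about 125 mm from the nearest container's centre. Origin at centre of underside. Leave it alone.
- timer: Round white kitchen timer with a bar grip on top, 62 mm in diameter, 55 mm high, loose, beyond the row's right (-y) end, about 125 mm from the nearest container's centre. Origin at centre of underside. Leave it alone.
- cutter: Steel ring cutter, an open ring 70 mm in diameter, 40 mm high, wall 3 mm, loose, on the bench in front of the row. Origin at centre of underside. Leave it alone.
Things that resemble listed ones, but are neither listed nor needed, are in the scene too. Leave any purple look-alike of the canister alone. What is shaped like the jar but blue is not meant.

How it is judged (in metres and radians):
On the way, in this order (a step that is already met when the one before it is completed fails the run):
1. all three containers stand upright on the tray, let go (x of shaker in the frame of tray between -0.075 and 0.075 m and y of shaker in the frame of tray between -0.135 and 0.135 m and z of shaker in the frame of tray between -0.005 and 0.01 m and angle between each of shaker, canister, jar's own z axis and vertical below 0.12 rad and linear speed of each of shaker, canister, jar below 0.03 m/s and contact force between the fingers and shaker below 0.5 N and x of canister in the frame of tray between -0.075 and 0.075 m and y of canister in the frame of tray between -0.135 and 0.135 m and z of canister in the frame of tray between -0.005 and 0.01 m and contact force between the fingers and canister below 0.5 N and x of jar in the frame of tray between -0.075 and 0.075 m and y of jar in the frame of tray between -0.135 and 0.135 m and z of jar in the frame of tray between -0.005 and 0.01 m and contact force between the fingers and jar below 0.5 N), for 0.2 s.
2. the loaf tin lies on the middle of the scale's platform, let go, while the containers still stand on the tray (all of step 1 and horizontal distance between loaf_tin and scale below 0.015 m and angle between the y axis of loaf_tin and the y axis of scale, either way round below 0.17 rad and z of loaf_tin in the frame of scale between 0.057 and 0.068 m and angle between loaf_tin's own z axis and vertical below 0.1 rad and linear speed of loaf_tin below 0.03 m/s and contact force between the fingers and loaf_tin below 0.5 N), for 0.2 s.
At the end, for the whole second after the job is handed in: The loaf tin stands on the scale's platform, within 15 mm of its centre, the long way of the platform (within 0.17 rad); the shaker, the canister and the jar each stand upright within 15 mm of where they stood at the start; everything is released and at rest (horizontal distance between loaf_tin and scale below 0.015 m and angle between the y axis of loaf_tin and the y axis of scale, either way round below 0.17 rad and z of loaf_tin in the frame of scale between 0.057 and 0.068 m and angle between loaf_tin's own z axis and vertical below 0.1 rad and linear speed of each of loaf_tin, shaker, canister, jar below 0.03 m/s and contact force between the fingers and loaf_tin below 0.5 N and distance of each of shaker, canister, jar from where it was at the start of the episode below 0.015 m and angle between each of shaker, canister, jar's own z axis and vertical below 0.12 rad and contact force between the fingers and shaker below 0.5 N and contact force between the fingers and canister below 0.5 N and contact force between the fingers and jar below 0.5 N); the robot touches nothing.
It fails at once if a container is tipped (leans more than 0.5 rad) (angle between any of shaker, canister, jar's own z axis and vertical above 0.5 rad).
It fails at once if the loaf tin is dropped or slammed onto the scale (faster than 0.6 m/s within 38 mm above the platform, or over 60 N) (contact force between loaf_tin and scale above 60 N or (horizontal distance between loaf_tin and scale below 0.06 m and z of loaf_tin in the frame of scale below 0.1 m and linear speed of loaf_tin above 0.6 m/s)).
It fails at once if the cup, the timer or the ring cutter is shifted by more than 20 mm (distance of any of cup, timer, cutter from where it was at the start of the episode above 0.02 m).
It also fails if it takes over 144 s, if anything falls off the work surface, if the arm or the gripper's body presses on something with over 40 N, if the wrist force passes 120 N, or if a joint passes its speed limit or range.

ROBOT

A 6-joint arm with a two-finger parallel gripper is mounted at the origin on the work surface. World frame = base frame: x ahead of the robot, y to its left, z up, the work surface at z = 0. Lengths are in mm, angles in rad, forces in N, time in s.
With the tool pointing down it reaches from about 300 to 850 mm from the base axis. Payload 4.2 kg.
Tool frame: the origin (TCP) lies on the centre line of the jaws, within the pads' length; the fingertips stand 17 mm ahead of it and the grasp point (between the pads) lies 2 mm behind it; z points along the fingers, x is the direction in which the jaws open and shut, and the axes are right-handed (so a half turn about z gives the same grasp; the last joint's range is limited). The gripper opens to 91 mm and grips with 3 to 60 N. Pads are 32 mm wide; open, the fingers measure 118 mm over their backs; the gripper's body (76 mm by 178 mm) begins 60 mm behind the grasp point.
Start: joints at [-1.223, 0.32, 1.565, -0, 1.257, -0.02], TCP at [206.753, -536.558, 230.976] pointing down, gripper open.
Joint ranges: [-3.11, 3.11], [-0.84, 2.01], [0.21, 2.61], [-1.34, 4.49], [0.05, 2.63], [-2.56, 2.56]. Speed limits (rad/s): [2.57, 2.57, 3.14, 3.14, 3.14, 3.14].

INTERFACE

Orientations are given as a rotation vector (axis times angle).
In Python, from plant import * gives the robot as it stands.
- The arm moves only by the shell command python3 -m crank 'ROWS' [FORCE]. ROWS is JSON, a list that holds one entry, the list of rows, each a list of 7 numbers: the turn, a rotation vector about the world's x, y, z as a fraction of full scale, then the shift along the world's x, y, z as a fraction of full scale, then the opening, from -1 (shut) to 1 (fully open). In form: [[[rx, ry, rz, dx, dy, dz, fingers], ...]]. A call has 1 to 12 rows; each row is the pose to reach, as a shift and turn from the pose measured when the call began, turning the shorter way round; what a row does not reach only later rows make up. Full scale, the value 1, is 1 m for a shift and pi rad for a turn. A row lasts 1/8 s, in which the tool goes at most 62.5 mm and 10.7 degrees, less where a joint would pass 70% of its speed; a pose out of reach is approached as far as the arm can. A call with a number of a shift or a turn outside -1 to 1 is refused whole. A call with a gripper value outside its range is refused whole. The fingers move at their own pace and stop on an object; FORCE is the grip in N (left out, the last holds). Time passes only in rows, so rows that repeat a pose let the fingers close. It gives the time, the measured TCP pose, the force and the opening at its end, in the units of the state.
- read_state(): the state, without advancing time (a new reading comes with each control period).
- snapshot(name): name is "scene" or "side" or "wrist"; returns the picture (420x560x3 uint8, red, green, blue); there is no depth.
- camera_model(name): a dict with "K" (3x3 intrinsics, pixels), "rvec" (rotation vector, rad) and "tvec" (3), from world to camera coordinates, as OpenCV has them. Camera axes: x right, y down, z forward; pixel columns grow to the right and rows downward; lengths in mm; the calibration is good to about 2 mm. A picture is of the moment at which its call begins: read the wrist's pose just before it. camera_model takes no time and is no camera call; for the wrist camera it gives the pose at the moment of the call.
- hand_in(): hands the job in, once; it reports no verdict.
The state is a dict: "t": time; "joint_pos": joint angles; "joint_vel": joint speeds; "effort": joint torques, N m; "eef_pos": TCP position; "ee_rot": TCP orientation; "contact_force": force on the tool from outside, world axes, zero at the start; "moment": the same for the moment, N m; "gripper_width": finger opening in mm.
Only numpy, scipy, OpenCV 4.12 (cv2) and the standard library are available. Lean on these libraries where they do the work, as an engineer would, in place of code of your own. Each camera call takes 0.05 s, during which the arm holds its last target.

## Working session

There is one attempt and no reset: what is moved stays moved. The work goes in short steps, Python scripts to look and compute and a shell command to move; the robot and the scene stay as the last step left them, time stands still between calls to the robot, and variables do not carry over. Pictures are saved under pics/ and viewed, and the job is handed in when it is done.

```bash
ls; mkdir -p pics
python3 - <<'E'
from plant import *
import cv2
s=read_state(); print(s['t'],s['eef_pos'],s['ee_rot'],s['gripper_width'])
for n in ("scene","side","wrist"):
    im=snapshot(n); cv2.imwrite(f"pics/{n}0.png",im[:,:,::-1])
    print(n,camera_model(n))
E
```

```text
pics
0.0 [ 206.59112343 -536.09692673  230.13349324] [-2.58940973e+00  1.77717658e+00  2.21326657e-03] 90.86251536472433
scene {'K': array([[413.55596094,   0.        , 287.99579694],
       [  0.        , 413.55596094, 210.07003136],
       [  0.        ,   0.        ,   1.        ]]), 'rvec': array([ 2.25556231,  0.72677901, -0.32943708]), 'tvec': array([-477.42676999, -211.69577103, 1141.52547764])}
side {'K': array([[491.80664505,   0.        , 276.85897982],
       [  0.        , 491.80664505, 211.84566597],
       [  0.        ,   0.        ,   1.        ]]), 'rvec': array([ 2.1545657 , -0.22555974,  0.10248611]), 'tvec': array([-582.92930675,   81.25199159, 1062.06496919])}
wrist {'K': array([[315.54178196,   0.        , 275.41459563],
       [  0.        , 315.54178196, 210.05010124],
       [  0.        ,   0.        ,   1.        ]]), 'rvec': array([-2.39128569,  1.64121179,  0.23487254]), 'tvec': array([-574.92725933,  -30.45133171,  389.80764181])}
```

View pics/scene0.png

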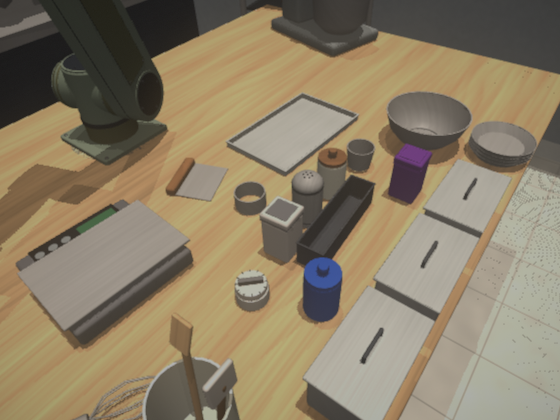

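View pics/side0.png

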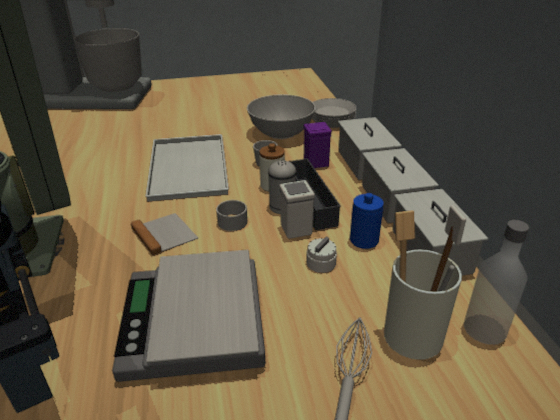

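View pics/wrist0.png

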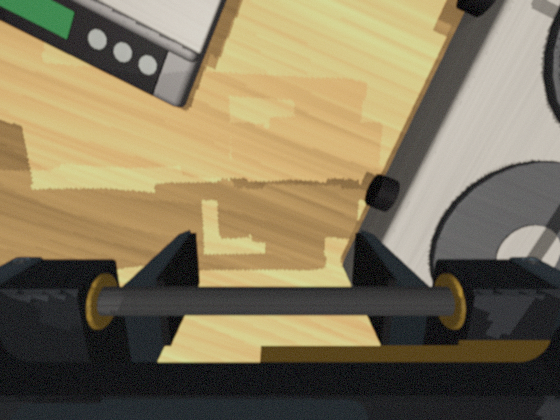

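The row in the scene image: jar (332,172) with a wooden lid, shaker (307,197) and white canister (282,230). The tin is behind them at (338,220), the tray at (295,130) and the scale at (105,265). The look-alikes are the purple canister (408,175) and the blue jar (322,290), and I'll leave both alone. Next I'll enlarge the crops to measure.

```bash
cat > h.py <<'E'
import numpy as np, cv2
from plant import *
from scipy.optimize import least_squares
def proj(c,P):
    return cv2.projectPoints(np.asarray(P,float).reshape(-1,1,3),c['rvec'],c['tvec'],c['K'],None)[0][:,0]
def ray(c,uv,z):
    R=cv2.Rodrigues(c['rvec'])[0]; o=-R.T@c['tvec']
    d=R.T@np.linalg.inv(c['K'])@np.array([uv[0],uv[1],1.])
    return o+d*(z-o[2])/d[2]
def crop(im,x0,y0,w,h,k,name,step=10):
    c=cv2.resize(im[y0:y0+h,x0:x0+w],None,fx=k,fy=k,interpolation=cv2.INTER_CUBIC)
    c=cv2.convertScaleAbs(c,alpha=1.3,beta=15)
    for x in range((x0+step-1)//step*step,x0+w,step):
        cv2.line(c,((x-x0)*k,0),((x-x0)*k,6),(0,0,255),1)
        if x%(2*step)==0: cv2.putText(c,str(x),((x-x0)*k-10,18),0,.4,(0,0,255),1)
    for y in range((y0+step-1)//step*step,y0+h,step):
        cv2.line(c,(0,(y-y0)*k),(6,(y-y0)*k),(0,0,255),1)
        if y%(2*step)==0: cv2.putText(c,str(y),(8,(y-y0)*k+4),0,.4,(0,0,255),1)
    cv2.imwrite(name,c)
E
python3 - <<'E'
from h import *
a=cv2.imread('pics/scene0.png'); b=cv2.imread('pics/side0.png')
crop(a,225,135,160,140,5,'pics/c1.png'); crop(b,225,130,140,115,5,'pics/c2.png')
crop(a,10,190,190,150,4,'pics/c3.png'); crop(b,110,240,160,140,5,'pics/c4.png')
E
```

```text
(no output)
```

View pics/c1.png

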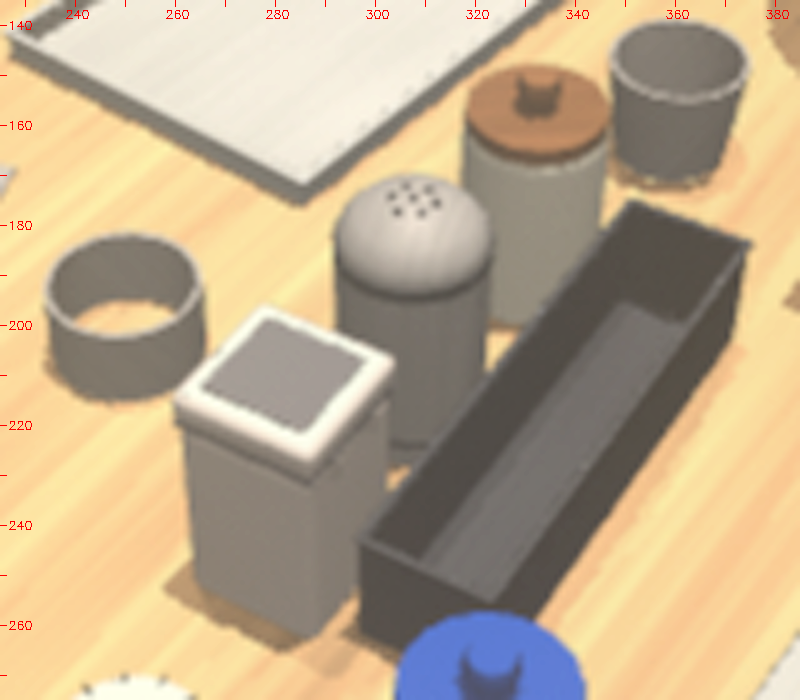

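View pics/c2.png

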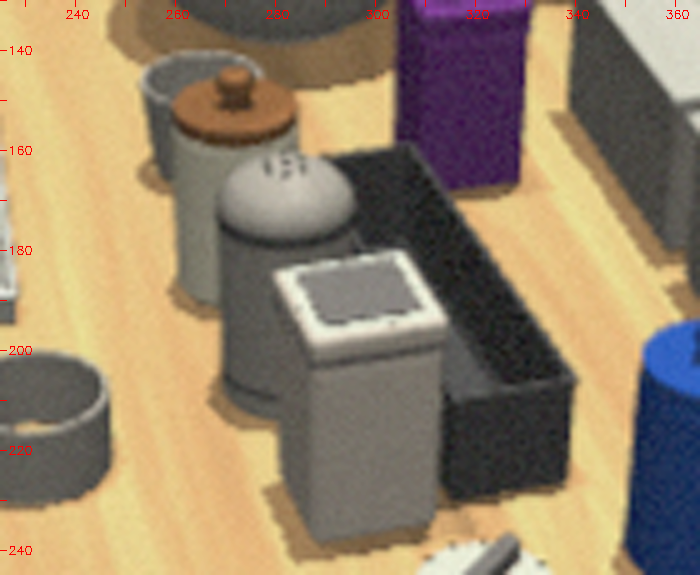

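View pics/c3.png

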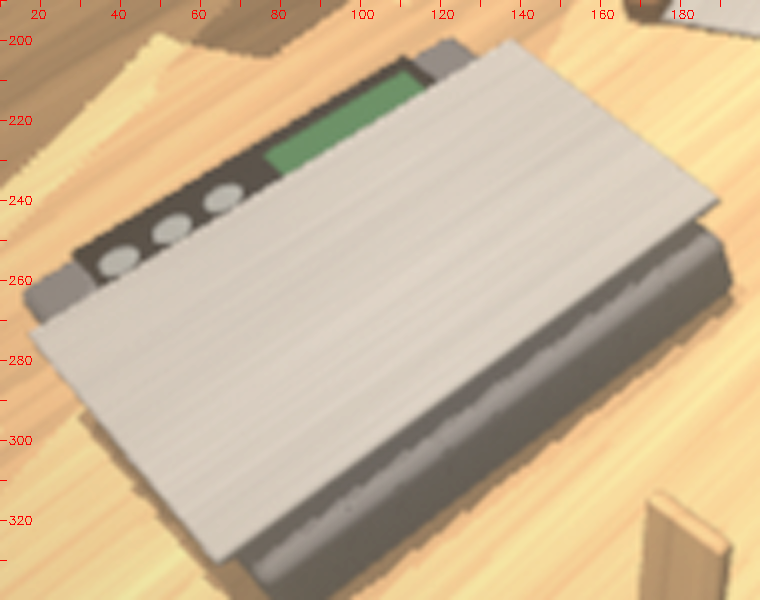

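View pics/c4.png

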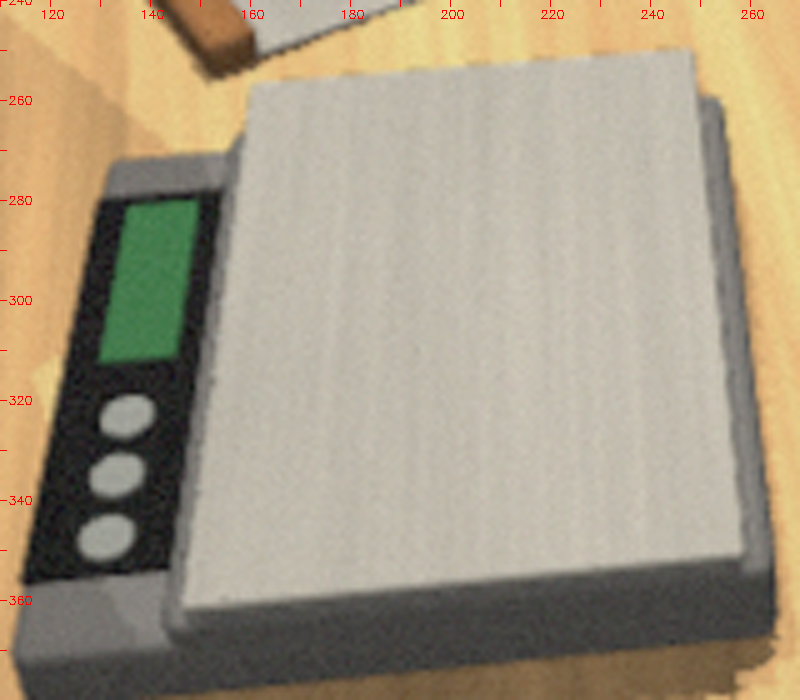

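Run:
```python
from h import *
a=cv2.imread('pics/scene0.png'); b=cv2.imread('pics/side0.png')
crop(a,220,85,150,95,5,'pics/c5.png'); crop(b,140,125,100,85,6,'pics/c6.png')
```

```text
(no output)
```

View pics/c5.png

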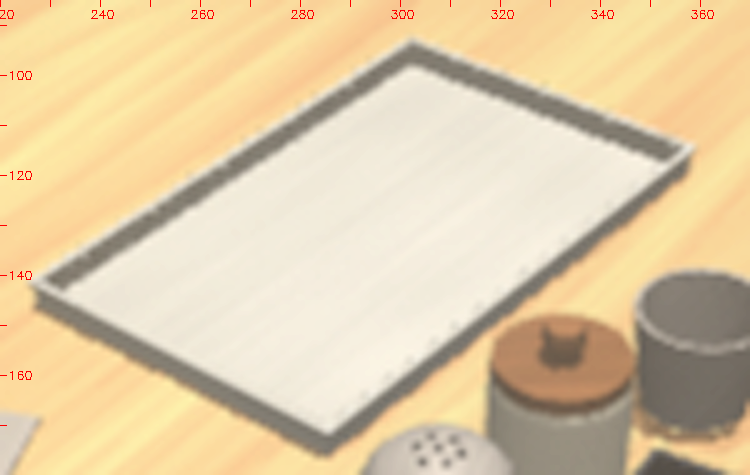

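View pics/c6.png

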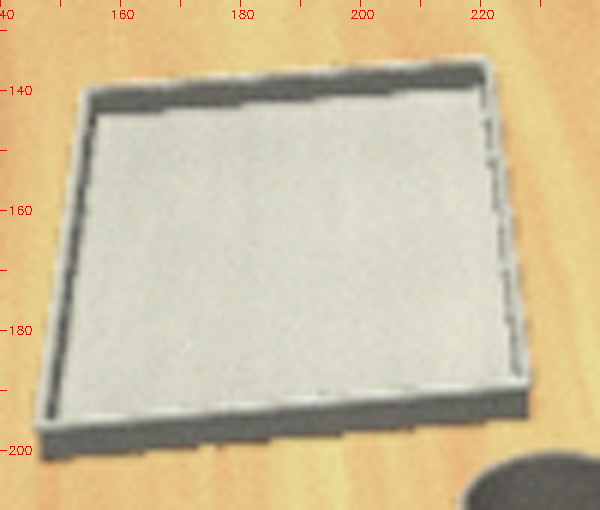

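```bash
cat > fit.py <<'E'
from h import *
S=camera_model('scene'); D=camera_model('side')
def rect(name,hx,hy,obs):
    # obs: (cam, sx, sy, z, u, v)
    def f(p):
        r=[]
        c,s=np.cos(p[2]),np.sin(p[2])
        for cam,sx,sy,z,u,v in obs:
            x,y=sx*hx,sy*hy
            q=proj(cam,[[p[0]+c*x-s*y,p[1]+s*x+c*y,z]])[0]
            r+=[q[0]-(u-.4),q[1]-(v-.4)]
        return np.array(r)
    o=least_squares(f,[500,0,0],loss='soft_l1')
    print(name,o.x.round(3)); print('  ',f(o.x).round(1))
    return o.x
def circ(name,obs):
    t=np.linspace(0,2*np.pi,180)
    def f(p):
        r=[]
        for cam,R,z,k,val in obs:
            q=proj(cam,np.c_[p[0]+R*np.cos(t),p[1]+R*np.sin(t),0*t+z])
            g={'u0':q[:,0].min(),'u1':q[:,0].max(),'v0':q[:,1].min(),'v1':q[:,1].max()}[k]
            r.append(g-(val-.4))
        return np.array(r)
    o=least_squares(f,[550,0],loss='soft_l1',diff_step=1e-4)
    print(name,o.x.round(1),f(o.x).round(1)); return o.x
if __name__=='__main__':
    rect('scale',85,125,[(S,-1,-1,62,18,272.5),(S,-1,1,62,138,199.5),(S,1,1,62,189,240),(S,1,-1,62,64.5,330),
     (D,-1,1,62,160,256),(D,1,1,62,248,250),(D,1,-1,62,258,351),(D,-1,-1,62,147,361)])
    rect('tray',100,160,[(S,-1,-1,15,226.5,142),(S,-1,1,15,302.5,92.5),(S,1,1,15,358.5,114),(S,1,-1,15,285,172),
     (D,-1,1,15,154.5,139.5),(D,1,1,15,221.5,134.5),(D,1,-1,15,227.5,188.5),(D,-1,-1,15,146.5,196)])
    rect('tin',28,115,[(S,-1,-1,56,297,243.5),(S,1,1,56,374.5,184),(S,-1,1,56,351,175),(S,-1,-1,0,297,263),
     (D,1,-1,56,339.5,205.5),(D,1,1,56,307,159),(D,1,-1,0,338.5,226.5)])
    rect('can lid',31,31,[(S,-1,1,110,278,197),(S,1,1,110,303.5,207.5),(S,1,-1,110,287,229),(S,-1,-1,110,260,216),
     (D,-1,1,110,280.5,184.5),(D,1,1,110,305,180.5),(D,1,-1,110,314,194.5),(D,-1,-1,110,288,200.5)])
    rect('can bot',30,30,[(S,-1,-1,0,264,253),(S,1,-1,0,287,263),(D,-1,-1,0,288.5,237.5),(D,1,-1,0,311.5,234)])
    circ('jar',[(S,31,102,'u0',318.2),(S,31,102,'u1',346.7),(S,31,102,'v0',148),(D,31,102,'u0',259.3),(D,31,102,'u1',284.7),(D,31,102,'v0',143.5)])
    circ('shaker',[(S,33,100,'u0',291.8),(S,33,100,'u1',323.2),(S,33,100,'v1',194.5),(D,33,100,'u0',268.8),(D,33,100,'u1',296),(D,33,100,'v1',178.5),(S,33,0,'v1',225.5),(D,33,0,'v1',213)])
    circ('cutter',[(S,35,40,'u0',234),(S,35,40,'u1',265.5),(S,35,40,'v0',181.5),(S,35,40,'v1',202.5)])
    circ('cup',[(S,34,55,'u0',347),(S,34,55,'u1',375),(S,34,55,'v0',139),(S,34,55,'v1',155)])
E
python3 fit.py
```

```text
scale [ 405.075 -304.283   -6.376]
   [-1.9  0.3 -0.2 -0.6  0.9 -1.2 -1.2  0.3  0.1 -0.3  0.9 -1.2  1.  -0.9
 -1.5 -0.1]
tray [403.281 287.682 -44.041]
   [ 0.1 -0.7 -0.2  0.6 -0.1  0.7  0.4 -0.8 -0.   0.3 -0.1  0.4  0.3  0.5
 -0.1 -0.1]
tin [687.187  40.283 402.198]
   [-0.3 -0.4  0.  -0.3 -0.2  0.2 -0.2 -1.1  1.   0.3  0.1  0.1  0.5 -0.1]
can lid [ 6.27795e+02 -6.93510e+01  7.80000e-02]
   [-2.  -1.1  0.7 -0.1 -0.5 -0.4 -2.7 -0.2 -0.4 -0.2  2.3 -0.5  3.  -0.2
  0.6 -1.5]
can bot [519.483  -6.256   7.602]
   [ -6.4 -28.3  -7.5 -51.1 -30.8  -8.3 -51.7 -19.7]
jar [611.1 135.9] [-0.2  0.4 -0.6  0.2 -0.1  1.4]
shaker [615.1  36.2] [-0.6  1.1 -1.2 -1.   0.4 -1.   3.   1.2]
cutter [490.7  -3.4] [-0.4  0.4 -0.3  0.2]
cup [616.6 260. ] [-0.4  0.4 -0.5  0.4]
```

```bash
sed -i "s/\[500,0,0\],loss='soft_l1'/[600,0,0],loss='soft_l1',x_scale=[100,100,1]/" fit.py; python3 fit.py | grep -A1 -E "can|scale|tray|tin"
python3 - <<'E'
from fit import *
im={'s':cv2.imread('pics/scene0.png'),'d':cv2.imread('pics/side0.png')}
t=np.linspace(0,2*np.pi,90)
def draw(cam,k,P,close=True):
    q=proj(cam,P)+.5
    cv2.polylines(big[k],[np.round(q*4).astype(int)],close,(0,255,0),1)
big={k:cv2.resize(v,None,fx=4,fy=4,interpolation=cv2.INTER_CUBIC) for k,v in im.items()}
for cam,k in((S,'s'),(D,'d')):
    for (x,y,r,z) in [(611.1,135.9,31,102),(611.1,135.9,32,4),(615,36,33,100),(615,36,33,0),(490.7,-3.4,35,40)]:
        draw(cam,k,np.c_[x+r*np.cos(t),y+r*np.sin(t),0*t+z])
    for z,h in((110,31),(96,31),(0,30)):
        c,s=np.cos(.078),np.sin(.078)
        draw(cam,k,[[625+c*a*h-s*b*h,-67+s*a*h+c*b*h,z] for a,b in((-1,-1),(1,-1),(1,1),(-1,1))])
    for z in(56,0):
        c,s=np.cos(.074),np.sin(.074)
        draw(cam,k,[[687.2+c*a*28-s*b*115,40.3+s*a*28+c*b*115,z] for a,b in((-1,-1),(1,-1),(1,1),(-1,1))])
cv2.imwrite('pics/o1.png',big['s'][135*4:275*4,225*4:385*4]); cv2.imwrite('pics/o2.png',big['d'][130*4:250*4,220*4:360*4])
E
```

```text
scale [ 4.05075e+02 -3.04283e+02 -9.20000e-02]
   [-1.9  0.3 -0.2 -0.6  0.9 -1.2 -1.2  0.3  0.1 -0.3  0.9 -1.2  1.  -0.9
--
tray [ 4.03281e+02  2.87682e+02 -5.90000e-02]
   [ 0.1 -0.7 -0.2  0.6 -0.1  0.7  0.4 -0.8 -0.   0.3 -0.1  0.4  0.3  0.5
--
tin [6.87187e+02 4.02830e+01 7.40000e-02]
   [-0.3 -0.4  0.  -0.3 -0.2  0.2 -0.2 -1.1  1.   0.3  0.1  0.1  0.5 -0.1]
can lid [ 6.27795e+02 -6.93510e+01  7.80000e-02]
   [-2.  -1.1  0.7 -0.1 -0.5 -0.4 -2.7 -0.2 -0.4 -0.2  2.3 -0.5  3.  -0.2
--
can bot [ 6.24593e+02 -6.11880e+01  1.12000e-01]
   [-0.6 -1.2  2.4  0.3 -1.3  1.8  1.2  0.1]
```

View pics/o1.png

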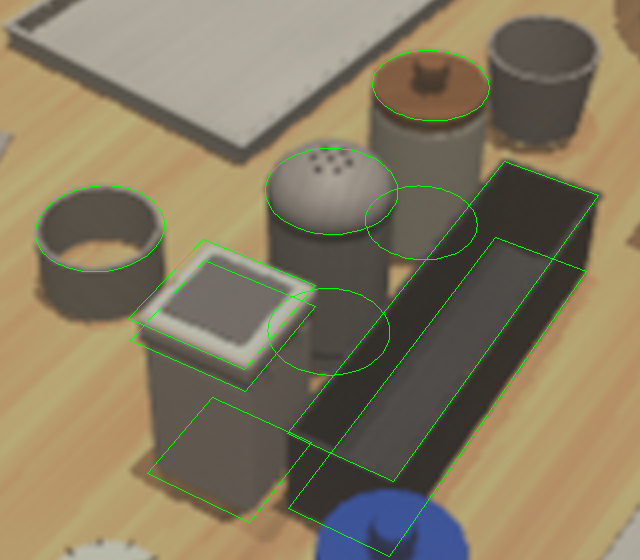

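View pics/o2.png

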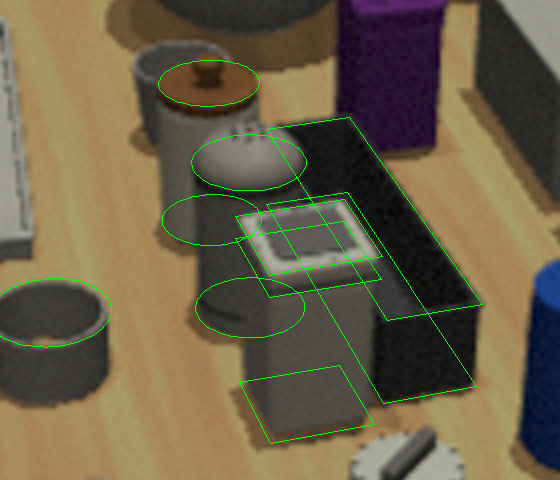

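```bash
python3 -m crank '[[[0,0,-0.02,0.03,0.05,0.06,1],[0,0,-0.03,0.06,0.1,0.12,1],[0,0,-0.05,0.1,0.16,0.14,1],[0,0,-0.06,0.13,0.21,0.14,1],[0,0,-0.07,0.16,0.26,0.14,1],[0,0,-0.08,0.19,0.31,0.14,1],[0,0,-0.09,0.22,0.36,0.14,1],[0,0,-0.0934,0.26,0.42,0.14,1],[0,0,-0.0934,0.29,0.48,0.14,1],[0,0,-0.0934,0.31,0.53,0.14,1],[0,0,-0.0934,0.323,0.566,0.14,1],[0,0,-0.0934,0.323,0.566,0.14,1]]]'
python3 - <<'E'
from h import *
c=camera_model('wrist'); s=read_state(); im=snapshot('wrist')
np.savez('w1.npz',**c); cv2.imwrite('pics/w1.png',im[:,:,::-1])
R=cv2.Rodrigues(c['rvec'])[0]; print(s['t'],s['eef_pos'],s['ee_rot'],-R.T@c['tvec'],R[2])
E
```

```text
t: 1.65
eef_pos: [530.3, 33.0, 369.4]
ee_rot: [-2.307, 2.132, 0.004]
contact_force: [-0.1, -0.7, -0.3]
gripper_width: 91.1
1.65 [530.32367249  32.99368445 369.37261156] [-2.30735593  2.13151095  0.00390936] [609.77176829  38.54005501 521.00993496] [-0.27929722 -0.02020572 -0.95999208]
```

View pics/w1.png

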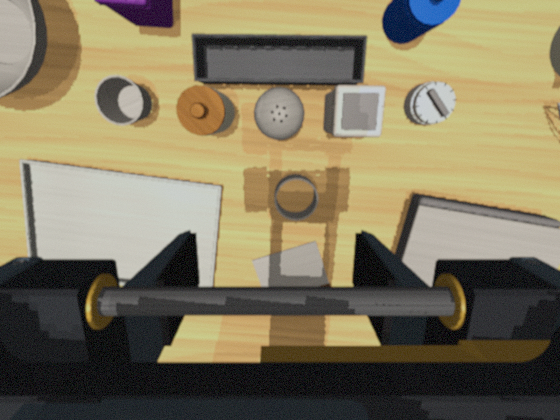

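Run:
```python
from h import *
a=cv2.imread('pics/w1.png')
crop(a,170,25,110,115,6,'pics/w1a.png'); crop(a,250,25,140,115,5,'pics/w1b.png')
```

```text
(no output)
```

View pics/w1a.png

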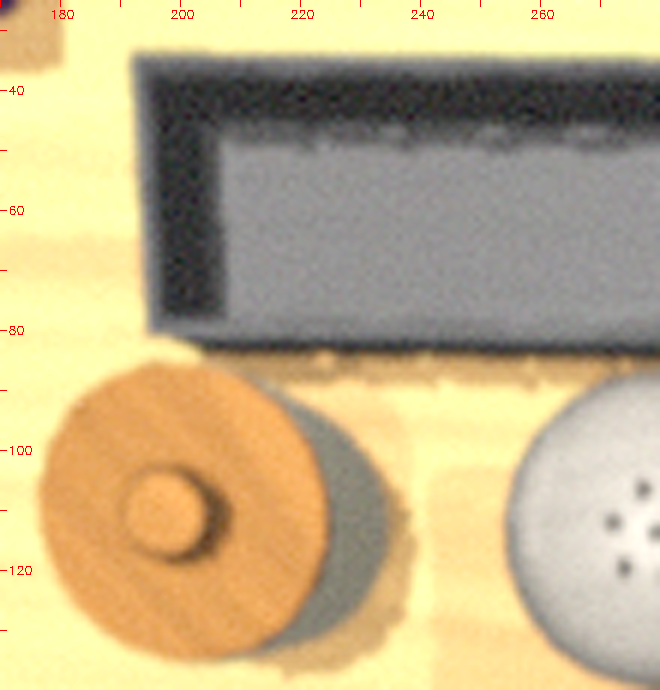

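View pics/w1b.png

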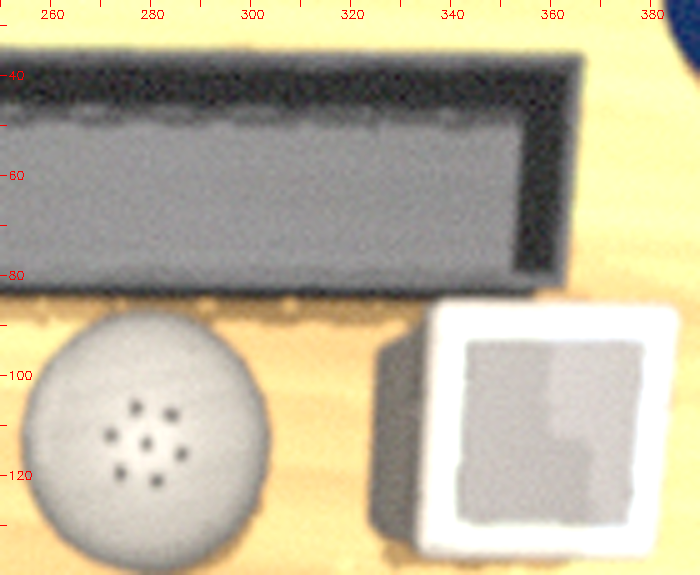

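```bash
cat > f2.py <<'E'
from fit import *
W=dict(np.load('w1.npz'))
rect('tin',28,115,[(W,1,1,56,192,34),(W,-1,1,56,194.5,80.5),(W,1,-1,56,366.5,36),(W,-1,-1,56,362.5,82.5)])
rect('can',31,31,[(W,1,1,110,337,86),(W,1,-1,110,385.5,86.5),(W,-1,-1,110,380,136.5),(W,-1,1,110,333.5,136)])
circ('jar',[(W,31,102,'u0',176.5),(W,31,102,'u1',224.5),(W,31,102,'v0',85),(W,31,102,'v1',135)])
circ('shaker',[(W,33,100,'u0',254),(W,33,100,'u1',303.5),(W,33,100,'v0',87),(W,33,100,'v1',139)])
for uv in ((399,288),(322,360)): pass
E
python3 f2.py
python3 - <<'E'
from h import *
S=camera_model('scene');D=camera_model('side')
# pan lid near bottom/top edges, scene & side
for n,c,p in (('S mid pan near -y top',S,(380,260)),('S mid near +y',S,(424,207)),('D',D,(390,204)),('D2',D,(364,151))):
    print(n,ray(c,p,100).round())
E
```

```text
tin [6.87034e+02 4.14220e+01 6.80000e-02]
   [ 0.1  0.4  0.2 -0.5 -0.3  0.5 -0.  -0.5]
can [ 6.25516e+02 -6.30660e+01  6.10000e-02]
   [-1.2 -1.2  1.3 -0.7  1.1  1.5 -1.2  1.1]
jar [611.6 135.2] [-0.5  0.5 -0.6  0.7]
shaker [615.7  36.1] [-1.1  1.1 -0.9  1.2]
S mid pan near -y top [825. -59. 100.]
S mid near +y [833. 101. 100.]
D [ 802. -153.  100.]
D2 [832.  84. 100.]
```

```bash
python3 -m crank '[[[0,0,0,0.03,0.035,-0.04,0.85],[0,0,0,0.06,0.07,-0.08,0.85],[0,0,0,0.0812,0.1025,-0.12,0.85],[0,0,0,0.0812,0.1025,-0.17,0.85],[0,0,0,0.0812,0.1025,-0.21,0.85],[0,0,0,0.0812,0.1025,-0.21,0.85],[0,0,0,0.0812,0.1025,-0.21,0.85]]]' 20
```

```text
t: 2.58
eef_pos: [612.6, 134.0, 161.5]
ee_rot: [-2.303, 2.132, 0.001]
contact_force: [-0.4, 0.0, 0.7]
gripper_width: 84.6
```

```bash
python3 -m crank '[[[0,0,0,-0.001,0.0015,-0.03,0.85],[0,0,0,-0.001,0.0015,-0.06,0.85],[0,0,0,-0.001,0.0015,-0.0885,0.85],[0,0,0,-0.001,0.0015,-0.0885,0.85],[0,0,0,-0.001,0.0015,-0.0885,0.5],[0,0,0,-0.001,0.0015,-0.0885,0.3],[0,0,0,-0.001,0.0015,-0.0885,0],[0,0,0,-0.001,0.0015,-0.0885,-0.2],[0,0,0,-0.001,0.0015,-0.0885,-0.2],[0,0,0,-0.001,0.0015,-0.0885,-0.2]]]' 25
```

```text
t: 3.82
eef_pos: [612.8, 136.0, 74.9]
ee_rot: [-2.301, 2.13, -0.002]
contact_force: [-0.5, 1.6, 6.0]
gripper_width: 63.9
```

```bash
python3 -m crank '[[[0,0,0,0,0,0.02,-0.2],[0,0,0,0,0,0.05,-0.2],[0,0,0,-0.01,0.012,0.085,-0.2],[0,0,0,-0.035,0.039,0.1,-0.2],[0,0,0,-0.065,0.072,0.1,-0.2],[0,0,0,-0.095,0.105,0.1,-0.2],[0,0,0,-0.125,0.138,0.1,-0.2],[0,0,0,-0.155,0.172,0.1,-0.2],[0,0,0,-0.185,0.205,0.1,-0.2],[0,0,0,-0.21,0.233,0.1,-0.2],[0,0,0,-0.224,0.248,0.1,-0.2],[0,0,0,-0.224,0.248,0.1,-0.2]]]'
python3 -m crank '[[[0,0,0,0,0,-0.01,-0.2],[0,0,0,0,0,-0.03,-0.2],[0,0,0,0,0,-0.06,-0.2],[0,0,0,0,0,-0.08,-0.2],[0,0,0,0,0,-0.085,-0.2],[0,0,0,0,0,-0.085,-0.2],[0,0,0,0,0,-0.085,-0.2]]]'
```

```text
t: 5.32
eef_pos: [387.5, 384.4, 174.3]
ee_rot: [-2.305, 2.128, -0.003]
contact_force: [1.0, -0.2, -3.9]
gripper_width: 63.7
t: 6.2
eef_pos: [388.2, 384.7, 90.2]
ee_rot: [-2.303, 2.127, -0.003]
contact_force: [0.8, 0.6, -3.6]
gripper_width: 63.5
```

```bash
python3 -m crank '[[[0,0,0,0,0,-0.006,-0.2],[0,0,0,0,0,-0.011,-0.2],[0,0,0,0,0,-0.0125,-0.2],[0,0,0,0,0,-0.0125,-0.2]]]'
```

```text
t: 6.7
eef_pos: [388.1, 384.6, 77.5]
ee_rot: [-2.303, 2.128, -0.003]
contact_force: [-0.3, -0.9, -3.1]
gripper_width: 64.1
```

```bash
python3 -m crank '[[[0,0,0,0,0,-0.0015,-0.2],[0,0,0,0,0,-0.0015,0.45],[0,0,0,0,0,-0.0015,0.6],[0,0,0,0,0,-0.0015,0.85],[0,0,0,0,0,-0.0015,0.85],[0,0,0,0,0,0.02,0.85],[0,0,0,0,0,0.06,0.85],[0,0,0,0,0,0.11,0.85],[0,0,0,0.03,-0.05,0.12,0.85],[0,0,0,0.06,-0.1,0.12,0.85],[0,0,0,0.09,-0.14,0.12,0.85]]]'
python3 - <<'E'
from h import *
im=snapshot('side'); cv2.imwrite('pics/s1.png',im[:,:,::-1])
im=snapshot('scene'); cv2.imwrite('pics/s1b.png',im[:,:,::-1])
E
```

```text
t: 8.07
eef_pos: [478.7, 243.0, 197.9]
ee_rot: [-2.303, 2.127, -0.004]
contact_force: [0.2, 0.8, 0.3]
gripper_width: 84.2
```

View pics/s1.png

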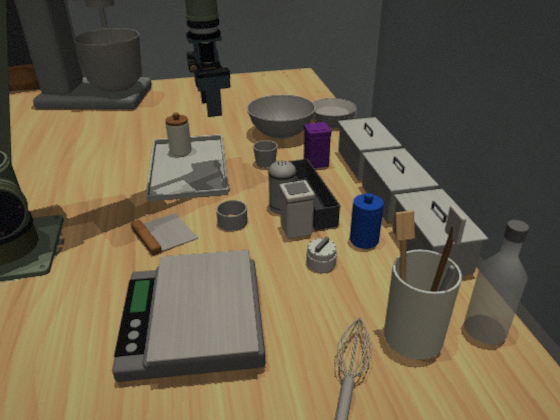

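```bash
python3 -m crank '[[[0,0,0,0.025,-0.037,-0.01,0.85],[0,0,0,0.055,-0.083,-0.02,0.85],[0,0,0,0.085,-0.128,-0.03,0.85],[0,0,0,0.115,-0.174,-0.03,0.85],[0,0,0,0.1365,-0.207,-0.03,0.85],[0,0,0,0.1365,-0.207,-0.035,0.85],[0,0,0,0.1365,-0.207,-0.035,0.85]]]'
```

```text
t: 9.05
eef_pos: [615.9, 35.3, 161.7]
ee_rot: [-2.299, 2.134, -0.002]
contact_force: [-1.2, 1.1, -0.3]
gripper_width: 84.6
```

```bash
python3 -m crank '[[[0,0,0,0,0.001,-0.03,0.85],[0,0,0,0,0.001,-0.06,0.85],[0,0,0,0,0.001,-0.0785,0.85],[0,0,0,0,0.001,-0.0785,0.85],[0,0,0,0,0.001,-0.0785,0.5],[0,0,0,0,0.001,-0.0785,0.3],[0,0,0,0,0.001,-0.0785,0],[0,0,0,0,0.001,-0.0785,-0.2],[0,0,0,0,0.001,-0.0785,-0.2],[0,0,0,0,0.001,-0.0785,-0.2]]]' 25
```

```text
t: 10.3
eef_pos: [616.5, 36.3, 84.3]
ee_rot: [-2.298, 2.133, -0.004]
contact_force: [-0.4, 0.1, 6.3]
gripper_width: 63.6
```

```bash
python3 -m crank '[[[0,0,0,0,0,0.02,-0.2],[0,0,0,0,0,0.05,-0.2],[0,0,0,-0.008,0.01,0.085,-0.2],[0,0,0,-0.028,0.037,0.11,-0.2],[0,0,0,-0.053,0.07,0.11,-0.2],[0,0,0,-0.078,0.104,0.11,-0.2],[0,0,0,-0.103,0.137,0.11,-0.2],[0,0,0,-0.128,0.17,0.11,-0.2],[0,0,0,-0.153,0.203,0.11,-0.2],[0,0,0,-0.175,0.233,0.11,-0.2],[0,0,0,-0.1885,0.25,0.11,-0.2],[0,0,0,-0.1885,0.25,0.11,-0.2]]]'
python3 -m crank '[[[0,0,0,0,0,-0.01,-0.2],[0,0,0,0,0,-0.03,-0.2],[0,0,0,0,0,-0.06,-0.2],[0,0,0,0,0,-0.085,-0.2],[0,0,0,0,0,-0.095,-0.2],[0,0,0,0,0,-0.095,-0.2],[0,0,0,0,0,-0.095,-0.2]]]'
```

```text
t: 11.8
eef_pos: [426.6, 286.7, 193.4]
ee_rot: [-2.302, 2.132, -0.003]
contact_force: [0.3, -0.2, -4.5]
gripper_width: 63.2
t: 12.68
eef_pos: [427.4, 286.9, 99.2]
ee_rot: [-2.3, 2.131, -0.004]
contact_force: [0.5, 0.5, -3.6]
gripper_width: 63.2
```

```bash
python3 -m crank '[[[0,0,0,0,0,-0.006,-0.2],[0,0,0,0,0,-0.011,-0.2],[0,0,0,0,0,-0.0135,-0.2],[0,0,0,0,0,-0.0135,-0.2],[0,0,0,0,0,-0.0135,0.45],[0,0,0,0,0,-0.0135,0.6],[0,0,0,0,0,-0.0135,0.85],[0,0,0,0,0,-0.0135,0.85],[0,0,0,0,0,0.02,0.85],[0,0,0,0,0,0.06,0.85],[0,0,0,0,0,0.09,0.85]]]'
python3 -m crank '[[[0,0,0,0.025,-0.044,0.005,0.85],[0,0,0,0.055,-0.097,0.005,0.85],[0,0,0,0.085,-0.15,0.005,0.85],[0,0,0,0.115,-0.203,0.005,0.85],[0,0,0,0.145,-0.256,0,0.85],[0,0,0,0.175,-0.309,-0.015,0.85],[0,0,0,0.198,-0.351,-0.02,0.85],[0,0,0,0.198,-0.351,-0.025,0.85],[0,0,0,0.198,-0.351,-0.025,0.85]]]'
```

```text
t: 14.05
eef_pos: [427.7, 287.2, 190.8]
ee_rot: [-2.299, 2.13, -0.005]
contact_force: [0.9, -0.0, 0.0]
gripper_width: 84.1
t: 15.18
eef_pos: [625.0, -63.4, 165.0]
ee_rot: [-2.3, 2.131, -0.001]
contact_force: [0.5, 0.4, -0.5]
gripper_width: 84.6
```

```bash
python3 -m crank '[[[0,0,0,0.001,0,-0.03,0.85],[0,0,0,0.001,0,-0.06,0.85],[0,0,0,0.001,0,-0.087,0.85],[0,0,0,0.001,0,-0.087,0.85],[0,0,0,0.001,0,-0.087,0.5],[0,0,0,0.001,0,-0.087,0.3],[0,0,0,0.001,0,-0.087,0],[0,0,0,0.001,0,-0.087,-0.2],[0,0,0,0.001,0,-0.087,-0.2],[0,0,0,0.001,0,-0.087,-0.2]]]' 25
```

```text
t: 16.42
eef_pos: [626.7, -63.4, 79.4]
ee_rot: [-2.298, 2.13, -0.004]
contact_force: [-0.6, -0.2, 5.4]
gripper_width: 61.9
```

```bash
python3 -m crank '[[[0,0,0,0,0,0.02,-0.2],[0,0,0,0,0,0.05,-0.2],[0,0,0,-0.01,0.01,0.085,-0.2],[0,0,0,-0.037,0.038,0.11,-0.2],[0,0,0,-0.07,0.072,0.11,-0.2],[0,0,0,-0.103,0.107,0.11,-0.2],[0,0,0,-0.137,0.142,0.11,-0.2],[0,0,0,-0.17,0.176,0.11,-0.2],[0,0,0,-0.205,0.212,0.11,-0.2],[0,0,0,-0.232,0.24,0.11,-0.2],[0,0,0,-0.249,0.2575,0.11,-0.2],[0,0,0,-0.249,0.2575,0.11,-0.2]]]'
python3 -m crank '[[[0,0,0,0,0,-0.01,-0.2],[0,0,0,0,0,-0.03,-0.2],[0,0,0,0,0,-0.06,-0.2],[0,0,0,0,0,-0.085,-0.2],[0,0,0,0,0,-0.095,-0.2],[0,0,0,0,0,-0.095,-0.2],[0,0,0,0,0,-0.095,-0.2]]]'
```

```text
t: 17.92
eef_pos: [376.3, 194.4, 189.0]
ee_rot: [-2.302, 2.128, -0.003]
contact_force: [-0.2, 0.5, -2.1]
gripper_width: 61.9
t: 18.8
eef_pos: [377.1, 194.6, 94.7]
ee_rot: [-2.3, 2.127, -0.004]
contact_force: [-1.1, 0.2, -3.5]
gripper_width: 61.8
```

```bash
python3 -m crank '[[[0,0,0,0,0,-0.006,-0.2],[0,0,0,0,0,-0.011,-0.2],[0,0,0,0,0,-0.014,-0.2],[0,0,0,0,0,-0.014,-0.2],[0,0,0,0,0,-0.014,0.45],[0,0,0,0,0,-0.014,0.6],[0,0,0,0,0,-0.014,0.85],[0,0,0,0,0,-0.014,0.85],[0,0,0,0,0,0.02,0.85],[0,0,0,0,0,0.06,0.85],[0,0,0,0,0,0.1,0.85],[0,0,0,0,0,0.12,0.85]]]'
python3 - <<'E'
from h import *
c=camera_model('wrist');im=snapshot('wrist'); cv2.imwrite('pics/w2.png',im[:,:,::-1]); np.savez('w2.npz',**c)
im=snapshot('scene'); cv2.imwrite('pics/s2.png',im[:,:,::-1])
E
```

```text
t: 20.3
eef_pos: [377.9, 195.0, 216.9]
ee_rot: [-2.298, 2.125, -0.006]
contact_force: [0.4, 0.0, -1.3]
gripper_width: 84.4
```

View pics/s2.png

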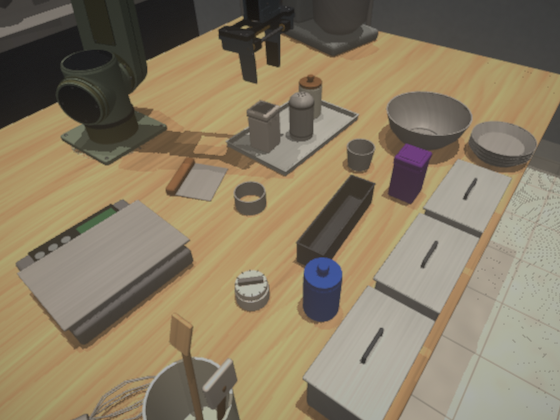

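Run:
```python
from h import *
s=read_state(); print(s['t'],s['joint_pos'])
```

```text
20.4 [4.48795886e-01 8.68122891e-02 1.90781795e+00 7.03303101e-04
 1.13252400e+00 1.94099196e+00]
```

View pics/w2.png

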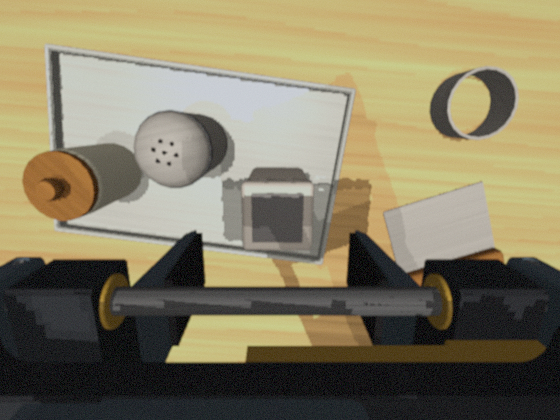

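```bash
python3 -m crank '[[[0,0,0,0,0,0.04,0.85],[0,0,0,0,-0.04,0.08,0.9],[0,0,0,0,-0.09,0.12,1],[0,0,0,0,-0.14,0.153,1],[0,0,0,0,-0.2,0.153,1],[0,0,0,0,-0.26,0.153,1],[0,0,0,-0.01,-0.32,0.153,1],[0,0,0,-0.02,-0.38,0.153,1],[0,0,0,-0.03,-0.44,0.153,1],[0,0,0,-0.048,-0.495,0.153,1],[0,0,0,-0.048,-0.495,0.153,1],[0,0,0,-0.048,-0.495,0.153,1]]]'
python3 - <<'E'
from h import *
c=camera_model('wrist');im=snapshot('wrist'); cv2.imwrite('pics/w3.png',im[:,:,::-1]); np.savez('w3.npz',**c)
crop(im[:,:,::-1].copy(),130,50,270,185,3,'pics/w3a.png')
E
```

```text
t: 21.9
eef_pos: [330.3, -299.4, 368.6]
ee_rot: [-2.296, 2.124, -0.004]
contact_force: [-0.5, -0.0, 0.5]
gripper_width: 91.4
```

View pics/w3.png

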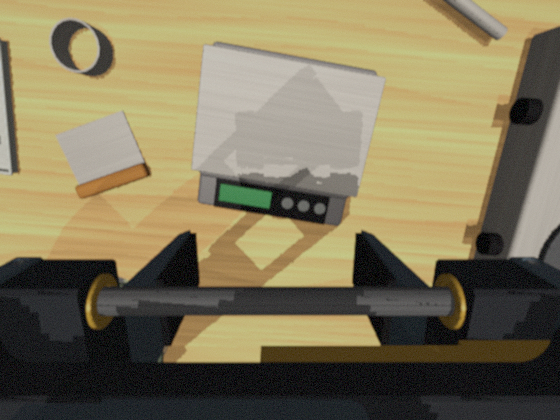

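View pics/w3a.png

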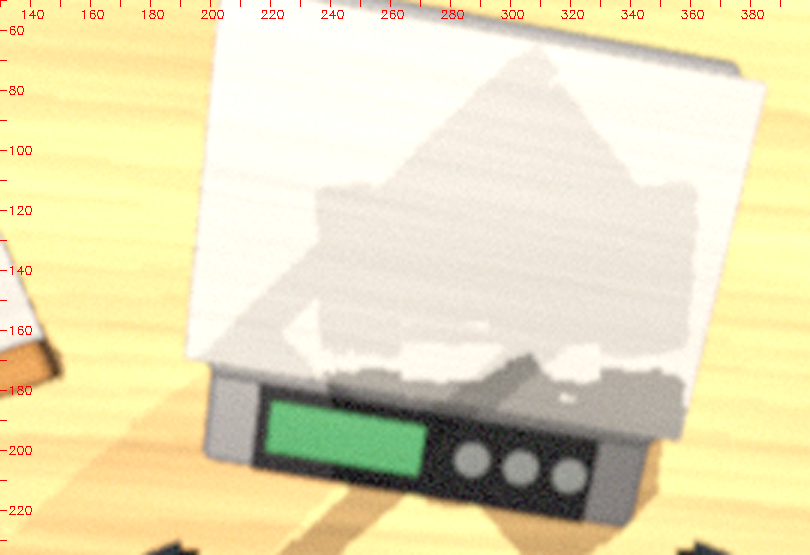

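Run:
```python
from fit import *
W=dict(np.load('w3.npz'))
rect('scale',85,125,[(W,1,1,62,204.7,43.7),(W,1,-1,62,384.5,79),(W,-1,-1,62,357,196),(W,-1,1,62,192,169)])
```

```text
scale [ 4.04642e+02 -3.05106e+02 -9.70000e-02]
   [-0.7 -0.6  3.5 -0.6  0.4  3.  -1.3  0.7]
```

```bash
python3 -m crank '[[[0,0,0.05,0.03,0.03,0,1],[0,0,0.1,0.06,0.06,0,1],[0,0,0.15,0.1,0.09,0,1],[0,0,0.2,0.13,0.13,0,1],[0,0,0.25,0.17,0.17,-0.02,1],[0,0,0.3,0.21,0.21,-0.05,1],[0,0,0.35,0.25,0.25,-0.08,1],[0,0,0.4,0.28,0.28,-0.11,1],[0,0,0.45,0.32,0.31,-0.14,1],[0,0,0.4975,0.35,0.341,-0.168,1],[0,0,0.4975,0.35,0.341,-0.168,1],[0,0,0.4975,0.35,0.341,-0.168,1]]]'
python3 - <<'E'
from h import *
c=camera_model('wrist');im=snapshot('wrist'); cv2.imwrite('pics/w4.png',im[:,:,::-1]); np.savez('w4.npz',**c)
im=snapshot('side'); cv2.imwrite('pics/s4.png',im[:,:,::-1])
E
```

```text
t: 23.45
eef_pos: [680.0, 43.5, 201.3]
ee_rot: [-3.128, -0.114, 0.013]
contact_force: [-0.3, 0.1, 0.2]
gripper_width: 91.3
```

View pics/w4.png

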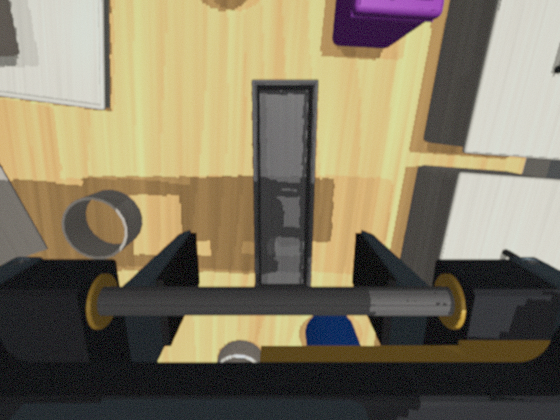

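View pics/s4.png

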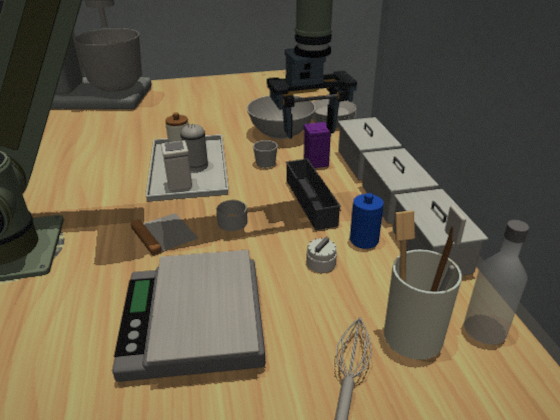

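Run:
```python
from h import *
W=dict(np.load('w4.npz'))
for p,z in (((426,143),0),((407,255),0),((464,152),105),((457,172),105),((337,42),0),((252.5,81),56),((317.5,81),56)): print(p,z,ray(W,p,z).round(1))
s=read_state(); print(np.degrees(2*np.arctan2(s['ee_rot'][1],s['ee_rot'][0])))
```

```text
(426, 143) 0 [839.5 110.3   0. ]
(407, 255) 0 [843.  -22.3   0. ]
(464, 152) 105 [821.7 108.6 105. ]
(457, 172) 105 [819.8  92.8 105. ]
(337, 42) 0 [729.9 202.9   0. ]
(252.5, 81) 56 [651.2 153.6  56. ]
(317.5, 81) 56 [708.2 157.7  56. ]
-355.93068189242007
```

```bash
python3 -m crank '[[[0,0,0,0.006,-0.0025,-0.03,1],[0,0,0,0.006,-0.0025,-0.07,1],[0,0,0,0.006,-0.0025,-0.11,1],[0,0,0,0.006,-0.0025,-0.145,1],[0,0,0,0.006,-0.0025,-0.1655,1],[0,0,0,0.006,-0.0025,-0.1655,1],[0,0,0,0.006,-0.0025,-0.1655,0.6],[0,0,0,0.006,-0.0025,-0.1655,0.4],[0,0,0,0.006,-0.0025,-0.1655,0.1],[0,0,0,0.006,-0.0025,-0.1655,-0.2],[0,0,0,0.006,-0.0025,-0.1655,-0.2],[0,0,0,0.006,-0.0025,-0.1655,-0.2]]]' 25
```

```text
t: 25.05
eef_pos: [686.6, 39.7, 37.7]
ee_rot: [-3.128, -0.111, 0.007]
contact_force: [-0.2, -0.4, 3.9]
gripper_width: 55.9
```

```bash
python3 -m crank '[[[0,0,0,0,0,0.02,-0.2],[0,0,0,0,0,0.06,-0.2],[0,0,0,0,0,0.1,-0.2],[0,0,0,0,0,0.14,-0.2],[0,0,0,0,0,0.14,-0.2]]]'
python3 -m crank '[[[0,0,0,-0.015,-0.018,0,-0.2],[0,0,-0.01,-0.04,-0.049,0,-0.2],[0,0,-0.015,-0.07,-0.086,0,-0.2],[0,0,-0.02,-0.1,-0.123,0,-0.2],[0,0,-0.025,-0.13,-0.16,0,-0.2],[0,0,-0.03,-0.16,-0.196,0,-0.2],[0,0,-0.035,-0.19,-0.233,0,-0.2],[0,0,-0.04,-0.22,-0.27,0,-0.2],[0,0,-0.045,-0.25,-0.307,0,-0.2],[0,0,-0.052,-0.27,-0.331,0,-0.2],[0,0,-0.052,-0.282,-0.346,0,-0.2],[0,0,-0.052,-0.282,-0.346,0,-0.2]]]'
```

```text
t: 25.68
eef_pos: [688.2, 39.8, 180.5]
ee_rot: [-3.128, -0.111, -0.002]
contact_force: [0.9, -0.6, -2.5]
gripper_width: 55.8
t: 27.18
eef_pos: [404.3, -306.1, 178.1]
ee_rot: [-3.124, 0.148, 0.003]
contact_force: [-0.7, 0.6, -2.5]
gripper_width: 55.6
```

```bash
python3 -m crank '[[[0,0,0,0.0005,0,-0.02,-0.2],[0,0,0,0.0005,0,-0.04,-0.2],[0,0,0,0.0005,0,-0.055,-0.2],[0,0,0,0.0005,0,-0.065,-0.2],[0,0,0,0.0005,0,-0.069,-0.2],[0,0,0,0.0005,0,-0.069,-0.2]]]'
python3 - <<'E'
from h import *
for n in('side','scene'):
    im=snapshot(n)[:,:,::-1].copy(); cv2.imwrite(f'pics/{n}5.png',im)
crop(cv2.imread('pics/side5.png'),110,200,170,180,4,'pics/c7.png'); crop(cv2.imread('pics/scene5.png'),10,170,190,170,4,'pics/c8.png')
E
```

```text
t: 27.92
eef_pos: [405.0, -306.1, 109.2]
ee_rot: [-3.124, 0.148, 0.002]
contact_force: [-0.1, -0.1, -2.7]
gripper_width: 56.3
```

View pics/c7.png

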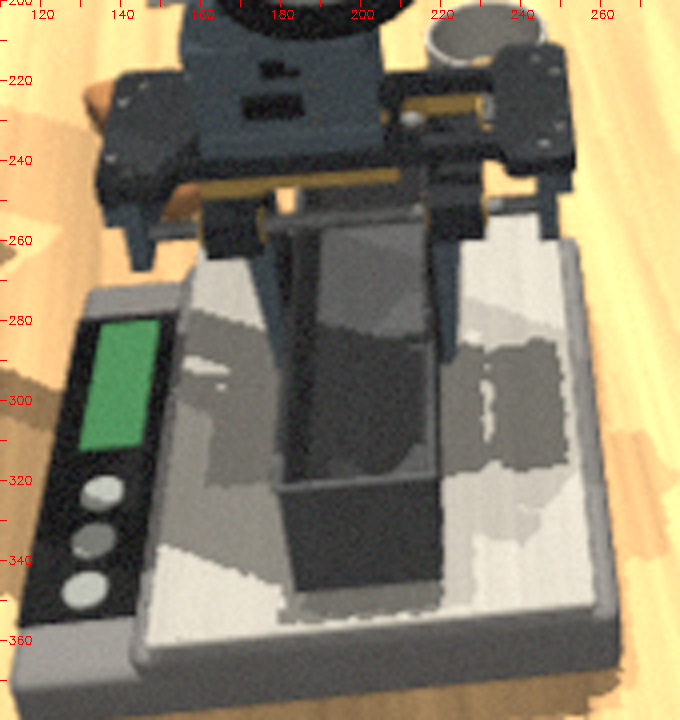

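View pics/c8.png

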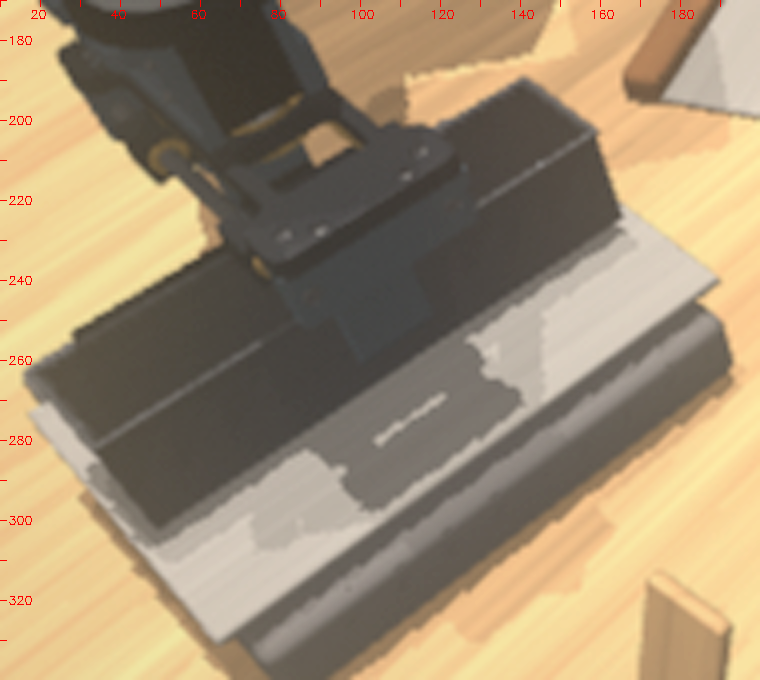

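```bash
python3 -m crank '[[[0,0,0,0,0,-0.003,-0.2],[0,0,0,0,0,-0.006,-0.2],[0,0,0,0,0,-0.008,-0.2],[0,0,0,0,0,-0.009,-0.2],[0,0,0,0,0,-0.0095,-0.2],[0,0,0,0,0,-0.0095,-0.2]]]'
```

```text
t: 28.78
eef_pos: [405.2, -306.3, 100.2]
ee_rot: [-3.124, 0.148, 0.001]
contact_force: [0.4, -0.4, -2.1]
gripper_width: 55.7
```

```bash
python3 -m crank '[[[0,0,0,0,0,-0.001,-0.2],[0,0,0,0,0,-0.001,-0.2],[0,0,0,0,0,-0.001,0.25],[0,0,0,0,0,-0.001,0.35],[0,0,0,0,0,-0.001,0.6],[0,0,0,0,0,-0.001,1],[0,0,0,0,0,-0.001,1],[0,0,0,0,0,0.03,1],[0,0,0,0,0,0.08,1],[0,0,0,0,0,0.13,1],[0,0,0,0,0,0.16,1],[0,0,0,0,0,0.16,1]]]'
python3 - <<'E'
from h import *
for n in('side','scene'):
    im=snapshot(n)[:,:,::-1].copy(); cv2.imwrite(f'pics/{n}6.png',im)
crop(cv2.imread('pics/side6.png'),110,200,170,180,4,'pics/c9.png'); crop(cv2.imread('pics/scene6.png'),10,170,190,170,4,'pics/c10.png')
E
```

```text
t: 30.28
eef_pos: [406.2, -307.1, 262.5]
ee_rot: [-3.128, 0.148, -0.006]
contact_force: [0.2, 0.7, -0.8]
gripper_width: 91.1
```

View pics/c9.png

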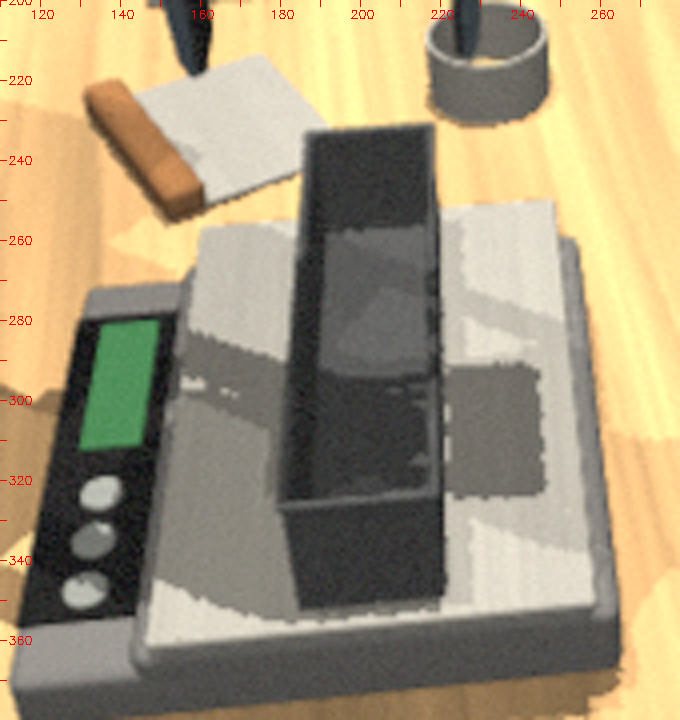

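View pics/c10.png

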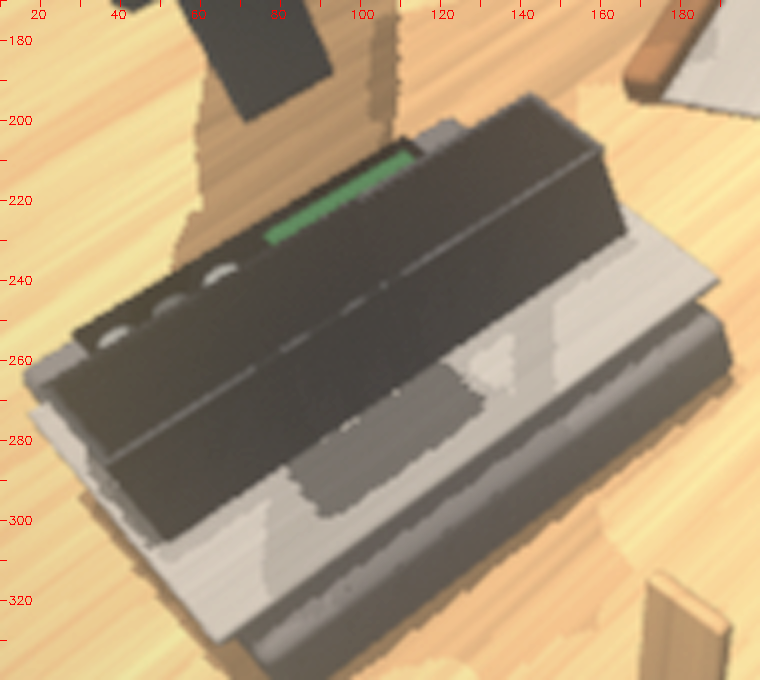

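Run:
```python
from fit import *
rect('tin',28,115,[(S,1,1,118,161,206),(S,-1,1,118,142,193.5),(S,1,-1,118,37,285),(S,1,-1,62,52.5,305.5),(S,1,1,62,166,228),
(D,-1,-1,118,180,326.5),(D,1,-1,118,219,323),(D,-1,1,118,186,233),(D,1,1,118,218,231),(D,-1,-1,62,185,352.5),(D,1,-1,62,220.5,351.5)])
```

```text
tin [ 4.05169e+02 -3.04812e+02 -9.10000e-02]
   [-1.   0.6  0.3 -0.2 -0.3  0.6 -0.6  0.2  0.8 -0.5  0.  -0.1 -0.4 -0.1
  0.6  0.2 -0.9 -0.1 -0.5 -0.3  1.  -2.8]
```

```bash
python3 -m crank '[[[0,0,-0.04,0,0.03,0.02,1],[0,0,-0.08,0,0.07,0.02,1],[0,0,-0.13,0,0.12,0.02,1],[0,0,-0.18,0,0.17,0.02,1],[0,0,-0.23,0,0.22,0.02,1],[0,0,-0.28,0,0.27,0.01,1],[0,0,-0.33,-0.01,0.33,0,0.95],[0,0,-0.38,-0.02,0.39,-0.02,0.9],[0,0,-0.42,-0.025,0.45,-0.04,0.85],[0,0,-0.4457,-0.029,0.502,-0.06,0.85],[0,0,-0.4457,-0.029,0.502,-0.06,0.85],[0,0,-0.4457,-0.029,0.502,-0.06,0.85]]]'
python3 - <<'E'
from h import *
c=camera_model('wrist');im=snapshot('wrist'); cv2.imwrite('pics/w5.png',im[:,:,::-1]); np.savez('w5.npz',**c)
E
```

```text
t: 31.88
eef_pos: [374.2, 196.4, 197.0]
ee_rot: [-2.302, 2.127, -0.01]
contact_force: [0.2, -0.5, -0.3]
gripper_width: 84.4
```

View pics/w5.png

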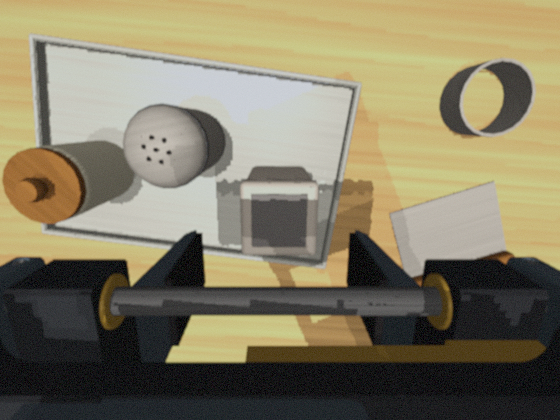

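```bash
python3 -m crank '[[[0,0,0,0.003,-0.0017,0,0.85],[0,0,0,0.003,-0.0017,-0.03,0.85],[0,0,0,0.003,-0.0017,-0.06,0.85],[0,0,0,0.003,-0.0017,-0.09,0.85],[0,0,0,0.003,-0.0017,-0.1156,0.85],[0,0,0,0.003,-0.0017,-0.1156,0.85],[0,0,0,0.003,-0.0017,-0.1156,0.5],[0,0,0,0.003,-0.0017,-0.1156,0.3],[0,0,0,0.003,-0.0017,-0.1156,0],[0,0,0,0.003,-0.0017,-0.1156,-0.2],[0,0,0,0.003,-0.0017,-0.1156,-0.2],[0,0,0,0.003,-0.0017,-0.1156,-0.2]]]' 25
```

```text
t: 33.42
eef_pos: [378.4, 194.2, 83.1]
ee_rot: [-2.299, 2.126, -0.013]
contact_force: [-0.3, -0.7, 6.2]
gripper_width: 62.1
```

```bash
python3 -m crank '[[[0,0,0,0,0,0.03,-0.2],[0,0,0,0,0,0.07,-0.2],[0,0,0,0.01,-0.01,0.1,-0.2],[0,0,0,0.037,-0.038,0.11,-0.2],[0,0,0,0.07,-0.072,0.11,-0.2],[0,0,0,0.103,-0.107,0.11,-0.2],[0,0,0,0.137,-0.142,0.11,-0.2],[0,0,0,0.17,-0.176,0.11,-0.2],[0,0,0,0.205,-0.212,0.11,-0.2],[0,0,0,0.232,-0.24,0.11,-0.2],[0,0,0,0.249,-0.2576,0.11,-0.2],[0,0,0,0.249,-0.2576,0.11,-0.2]]]'
python3 -m crank '[[[0,0,0,0,0,-0.01,-0.2],[0,0,0,0,0,-0.03,-0.2],[0,0,0,0,0,-0.06,-0.2],[0,0,0,0,0,-0.085,-0.2],[0,0,0,0,0,-0.095,-0.2],[0,0,0,0,0,-0.095,-0.2],[0,0,0,0,0,-0.095,-0.2]]]'
```

```text
t: 34.92
eef_pos: [627.7, -64.4, 191.7]
ee_rot: [-2.298, 2.129, -0.01]
contact_force: [0.1, 0.4, -3.6]
gripper_width: 62.0
t: 35.8
eef_pos: [628.4, -64.3, 97.8]
ee_rot: [-2.297, 2.128, -0.013]
contact_force: [-1.2, 0.4, -2.1]
gripper_width: 61.4
```

```bash
python3 -m crank '[[[0,0,0,-0.001,0.001,-0.006,-0.2],[0,0,0,-0.001,0.001,-0.012,-0.2],[0,0,0,-0.001,0.001,-0.015,-0.2],[0,0,0,-0.001,0.001,-0.016,-0.2],[0,0,0,-0.001,0.001,-0.016,-0.2]]]'
```

```text
t: 36.42
eef_pos: [627.4, -63.4, 81.7]
ee_rot: [-2.297, 2.128, -0.013]
contact_force: [-0.2, -0.3, -3.2]
gripper_width: 62.1
```

```bash
python3 -m crank '[[[0,0,0,0,0,-0.001,-0.2],[0,0,0,0,0,-0.0017,-0.2],[0,0,0,0,0,-0.0017,-0.2]]]'
```

```text
t: 36.8
eef_pos: [627.8, -63.4, 81.2]
ee_rot: [-2.296, 2.127, -0.015]
contact_force: [-1.9, 0.4, 4.9]
gripper_width: 61.8
```

Contact: the force turned from -3.2 to +4.9 N. I'll release the canister and go for the shaker.

```bash
python3 -m crank '[[[0,0,0,0,0,0,0.45],[0,0,0,0,0,0,0.6],[0,0,0,0,0,0,0.85],[0,0,0,0,0,0,0.85],[0,0,0,0,0,0.03,0.85],[0,0,0,0,0,0.07,0.85],[0,0,0,0,0,0.11,0.85],[0,0,0,0,0,0.13,0.85],[0,0,0,-0.02,0.035,0.13,0.85],[0,0,0,-0.04,0.07,0.13,0.85]]]'
python3 -m crank '[[[0,0,0,-0.03,0.053,0,0.85],[0,0,0,-0.06,0.105,0,0.85],[0,0,0,-0.09,0.158,0,0.85],[0,0,0,-0.12,0.21,0,0.85],[0,0,0,-0.14,0.25,-0.01,0.85],[0,0,0,-0.155,0.275,-0.02,0.85],[0,0,0,-0.16,0.28,-0.03,0.85],[0,0,0,-0.16,0.28,-0.03,0.85],[0,0,0,-0.16,0.28,-0.03,0.85]]]'
```

```text
t: 38.05
eef_pos: [587.4, 7.1, 211.3]
ee_rot: [-2.295, 2.128, -0.015]
contact_force: [0.4, 0.2, -0.6]
gripper_width: 84.4
t: 39.17
eef_pos: [428.2, 286.4, 181.6]
ee_rot: [-2.293, 2.129, -0.016]
contact_force: [0.3, 0.0, 0.8]
gripper_width: 84.5
```

```bash
python3 -m crank '[[[0,0,0,-0.0005,0.0007,-0.02,0.85],[0,0,0,-0.0005,0.0007,-0.05,0.85],[0,0,0,-0.0005,0.0007,-0.08,0.85],[0,0,0,-0.0005,0.0007,-0.0965,0.85],[0,0,0,-0.0005,0.0007,-0.0965,0.85],[0,0,0,-0.0005,0.0007,-0.0965,0.5],[0,0,0,-0.0005,0.0007,-0.0965,0.3],[0,0,0,-0.0005,0.0007,-0.0965,0],[0,0,0,-0.0005,0.0007,-0.0965,-0.2],[0,0,0,-0.0005,0.0007,-0.0965,-0.2],[0,0,0,-0.0005,0.0007,-0.0965,-0.2]]]' 25
```

```text
t: 40.55
eef_pos: [428.4, 287.2, 86.0]
ee_rot: [-2.292, 2.128, -0.018]
contact_force: [0.0, -2.8, 6.2]
gripper_width: 63.3
```

```bash
python3 -m crank '[[[0,0,0,0,0,0.03,-0.2],[0,0,0,0,0,0.07,-0.2],[0,0,0,0.01,-0.012,0.1,-0.2],[0,0,0,0.028,-0.037,0.12,-0.2],[0,0,0,0.053,-0.07,0.12,-0.2],[0,0,0,0.078,-0.104,0.12,-0.2],[0,0,0,0.103,-0.137,0.12,-0.2],[0,0,0,0.128,-0.17,0.12,-0.2],[0,0,0,0.153,-0.203,0.12,-0.2],[0,0,0,0.175,-0.233,0.12,-0.2],[0,0,0,0.1887,-0.251,0.12,-0.2],[0,0,0,0.1887,-0.251,0.12,-0.2]]]'
python3 -m crank '[[[0,0,0,0,0,-0.01,-0.2],[0,0,0,0,0,-0.03,-0.2],[0,0,0,0,0,-0.06,-0.2],[0,0,0,0,0,-0.09,-0.2],[0,0,0,0,0,-0.107,-0.2],[0,0,0,0,0,-0.107,-0.2],[0,0,0,0,0,-0.107,-0.2]]]'
```

```text
t: 42.05
eef_pos: [617.2, 35.4, 205.0]
ee_rot: [-2.291, 2.131, -0.015]
contact_force: [-0.4, 0.1, -4.0]
gripper_width: 63.2
t: 42.92
eef_pos: [618.0, 35.8, 99.1]
ee_rot: [-2.29, 2.129, -0.018]
contact_force: [-0.1, 0.1, -3.4]
gripper_width: 63.4
```

```bash
python3 -m crank '[[[0,0,0,-0.001,0.0005,-0.006,-0.2],[0,0,0,-0.001,0.0005,-0.011,-0.2],[0,0,0,-0.001,0.0005,-0.014,-0.2],[0,0,0,-0.001,0.0005,-0.0145,-0.2],[0,0,0,-0.001,0.0005,-0.0145,-0.2]]]'
```

```text
t: 43.55
eef_pos: [617.1, 36.3, 84.6]
ee_rot: [-2.29, 2.129, -0.018]
contact_force: [-0.5, 0.0, -4.2]
gripper_width: 64.0
```

```bash
python3 -m crank '[[[0,0,0,0,0,-0.001,-0.2],[0,0,0,0,0,-0.002,-0.2],[0,0,0,0,0,-0.002,-0.2]]]'
```

```text
t: 43.92
eef_pos: [617.6, 36.2, 84.0]
ee_rot: [-2.289, 2.128, -0.019]
contact_force: [-1.0, -1.2, 5.4]
gripper_width: 63.8
```

```bash
python3 -m crank '[[[0,0,0,0,0,0,0.45],[0,0,0,0,0,0,0.6],[0,0,0,0,0,0,0.85],[0,0,0,0,0,0,0.85],[0,0,0,0,0,0.03,0.85],[0,0,0,0,0,0.07,0.85],[0,0,0,0,0,0.11,0.85],[0,0,0,-0.02,0.03,0.12,0.85],[0,0,0,-0.05,0.076,0.12,0.85],[0,0,0,-0.08,0.121,0.12,0.85],[0,0,0,-0.11,0.167,0.12,0.85],[0,0,0,-0.14,0.212,0.12,0.85]]]'
python3 -m crank '[[[0,0,0,-0.03,0.0455,0,0.85],[0,0,0,-0.06,0.091,0,0.85],[0,0,0,-0.08,0.122,0,0.85],[0,0,0,-0.089,0.136,-0.01,0.85],[0,0,0,-0.089,0.136,-0.03,0.85],[0,0,0,-0.089,0.136,-0.03,0.85]]]'
```

```text
t: 45.42
eef_pos: [476.5, 249.5, 204.1]
ee_rot: [-2.289, 2.128, -0.02]
contact_force: [0.7, 0.4, 0.4]
gripper_width: 84.4
t: 46.18
eef_pos: [386.9, 384.1, 172.0]
ee_rot: [-2.292, 2.132, -0.02]
contact_force: [-0.3, -0.1, -1.6]
gripper_width: 84.2
```

```bash
python3 -m crank '[[[0,0,0,0.0005,0.0005,-0.02,0.85],[0,0,0,0.0005,0.0005,-0.05,0.85],[0,0,0,0.0005,0.0005,-0.08,0.85],[0,0,0,0.0005,0.0005,-0.0965,0.85],[0,0,0,0.0005,0.0005,-0.0965,0.85],[0,0,0,0.0005,0.0005,-0.0965,0.5],[0,0,0,0.0005,0.0005,-0.0965,0.3],[0,0,0,0.0005,0.0005,-0.0965,0],[0,0,0,0.0005,0.0005,-0.0965,-0.2],[0,0,0,0.0005,0.0005,-0.0965,-0.2],[0,0,0,0.0005,0.0005,-0.0965,-0.2]]]' 25
```

```text
t: 47.55
eef_pos: [388.0, 385.3, 76.5]
ee_rot: [-2.29, 2.13, -0.02]
contact_force: [0.9, 0.6, 6.7]
gripper_width: 63.6
```

```bash
python3 -m crank '[[[0,0,0,0,0,0.03,-0.2],[0,0,0,0,0,0.07,-0.2],[0,0,0,0.01,-0.011,0.1,-0.2],[0,0,0,0.035,-0.039,0.12,-0.2],[0,0,0,0.065,-0.072,0.12,-0.2],[0,0,0,0.095,-0.105,0.12,-0.2],[0,0,0,0.125,-0.138,0.12,-0.2],[0,0,0,0.155,-0.172,0.12,-0.2],[0,0,0,0.185,-0.205,0.12,-0.2],[0,0,0,0.21,-0.233,0.12,-0.2],[0,0,0,0.2245,-0.2493,0.12,-0.2],[0,0,0,0.2245,-0.2493,0.12,-0.2]]]'
python3 -m crank '[[[0,0,0,0,0,-0.01,-0.2],[0,0,0,0,0,-0.03,-0.2],[0,0,0,0,0,-0.06,-0.2],[0,0,0,0,0,-0.09,-0.2],[0,0,0,0,0,-0.107,-0.2],[0,0,0,0,0,-0.107,-0.2],[0,0,0,0,0,-0.107,-0.2]]]'
```

```text
t: 49.05
eef_pos: [612.5, 135.1, 195.4]
ee_rot: [-2.29, 2.133, -0.018]
contact_force: [-0.3, 0.6, -3.3]
gripper_width: 63.4
t: 49.92
eef_pos: [613.2, 135.6, 89.5]
ee_rot: [-2.289, 2.131, -0.02]
contact_force: [0.4, -0.2, -2.8]
gripper_width: 63.4
```

```bash
python3 -m crank '[[[0,0,0,-0.0005,0.0005,-0.006,-0.2],[0,0,0,-0.0005,0.0005,-0.011,-0.2],[0,0,0,-0.0005,0.0005,-0.014,-0.2],[0,0,0,-0.0005,0.0005,-0.0145,-0.2],[0,0,0,-0.0005,0.0005,-0.0145,-0.2]]]'
```

```text
t: 50.55
eef_pos: [612.8, 136.0, 75.0]
ee_rot: [-2.289, 2.132, -0.02]
contact_force: [-0.3, 0.6, -2.8]
gripper_width: 63.8
```

```bash
python3 -m crank '[[[0,0,0,0,0,-0.001,-0.2],[0,0,0,0,0,-0.002,-0.2],[0,0,0,0,0,-0.002,-0.2]]]'
```

```text
t: 50.92
eef_pos: [613.2, 136.1, 74.6]
ee_rot: [-2.288, 2.131, -0.021]
contact_force: [-2.8, -0.3, 5.0]
gripper_width: 63.5
```

The jar is in contact too. I'll release it, rise to the first viewpoint (530.3, 33, 369) and check.

```bash
python3 -m crank '[[[0,0,0,0,0,0,0.45],[0,0,0,0,0,0,0.6],[0,0,0,0,0,0,0.85],[0,0,0,0,0,0,0.85],[0,0,0,0,0,0.03,0.85],[0,0,0,0,0,0.07,0.85],[0,0,0,0,0,0.12,0.85],[0,0,0,-0.02,-0.03,0.16,1],[0,0,0,-0.05,-0.06,0.2,1],[0,0,0,-0.083,-0.09,0.24,1],[0,0,0,-0.083,-0.103,0.28,1],[0,0,0,-0.083,-0.103,0.295,1]]]'
python3 -m crank '[[[0,0,0,0,0,0,1],[0,0,0,0,0,0,1]]]'
python3 - <<'E'
from h import *
c=camera_model('wrist');im=snapshot('wrist'); cv2.imwrite('pics/w6.png',im[:,:,::-1]); np.savez('w6.npz',**c)
a=cv2.imread('pics/w6.png'); crop(a,170,25,110,115,6,'pics/w6a.png'); crop(a,250,25,140,115,5,'pics/w6b.png')
for n in('side','scene'): cv2.imwrite(f'pics/{n}7.png',snapshot(n)[:,:,::-1])
E
```

```text
t: 52.42
eef_pos: [530.6, 32.5, 372.3]
ee_rot: [-2.284, 2.13, -0.027]
contact_force: [1.4, 0.2, -0.3]
gripper_width: 91.0
t: 52.68
eef_pos: [530.4, 33.1, 370.4]
ee_rot: [-2.286, 2.131, -0.023]
contact_force: [-0.2, -0.6, -0.4]
gripper_width: 91.3
```

View pics/w6.png

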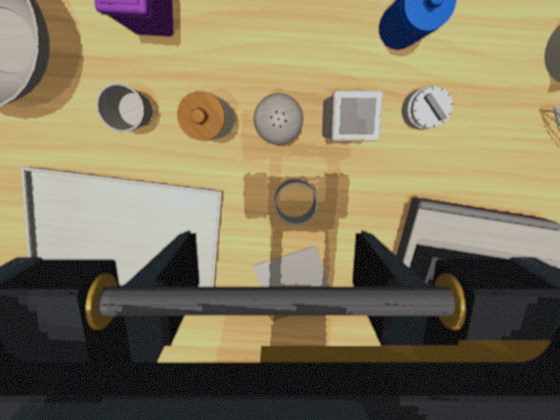

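View pics/w6a.png

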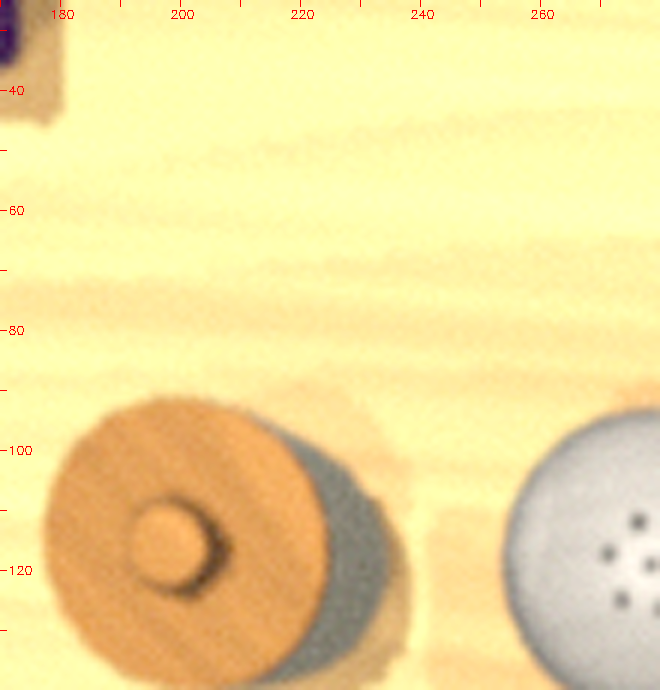

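View pics/w6b.png

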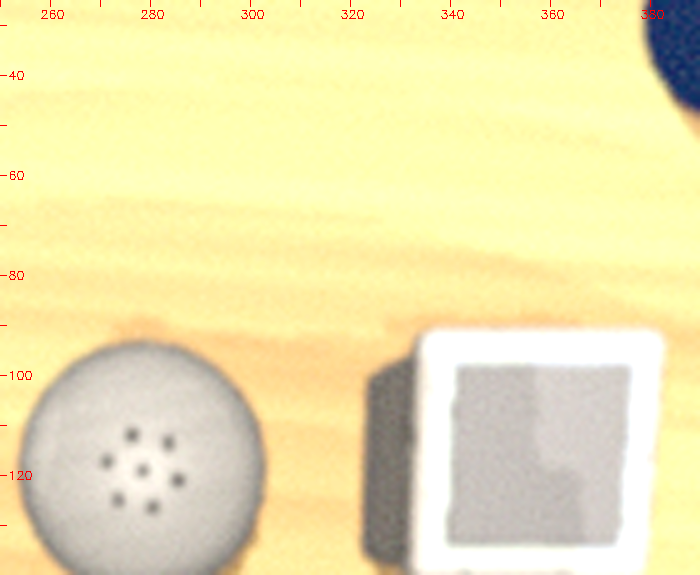

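View pics/side7.png

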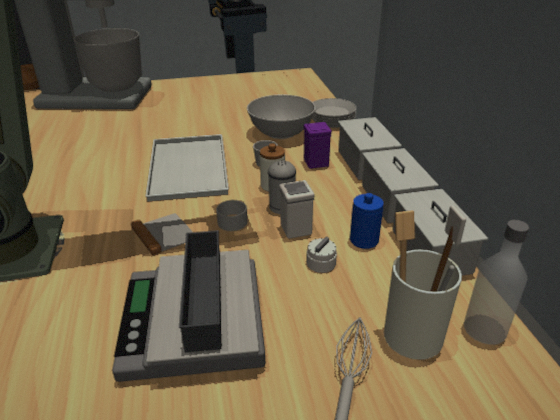

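View pics/scene7.png

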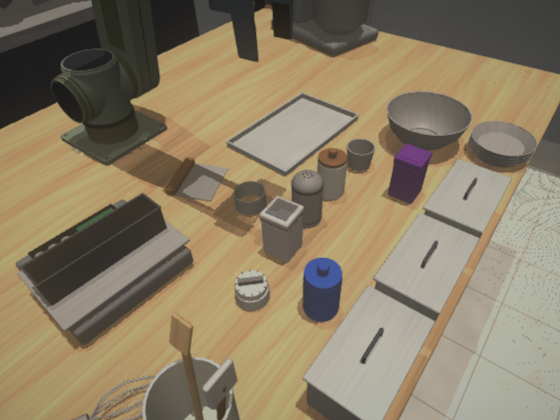

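Run:
```python
from fit import *
W=dict(np.load('w6.npz'))
rect('can',31,31,[(W,1,1,110,333.5,91),(W,1,-1,110,382.5,91.5),(W,-1,-1,110,379,141),(W,-1,1,110,331.5,140.5)])
circ('jar',[(W,31,102,'u0',177.5),(W,31,102,'u1',224.5),(W,31,102,'v0',91),(W,31,102,'v1',140)])
circ('shaker',[(W,33,100,'u0',253.7),(W,33,100,'u1',302.7),(W,33,100,'v0',93),(W,33,100,'v1',145)])
for n,boxes in (('scene',dict(can=(262,197,40,32),shaker=(293,171,29,25),jar=(319,148,28,22),cup=(348,140,26,28),cutter=(235,182,30,30),timer=(234,270,36,38))),
                ('side',dict(can=(282,182,32,22),shaker=(270,160,25,19),jar=(260,144,24,18),cup=(255,142,20,6),timer=(306,238,32,32)))):
    a=cv2.imread(f'pics/{n}0.png'); b=cv2.imread(f'pics/{n}7.png')
    for k,(x,y,w,h) in boxes.items():
        t=cv2.resize(a[y:y+h,x:x+w],None,fx=4,fy=4,interpolation=cv2.INTER_CUBIC)
        r=cv2.resize(b[y-8:y+h+8,x-8:x+w+8],None,fx=4,fy=4,interpolation=cv2.INTER_CUBIC)
        m=cv2.matchTemplate(r,t,cv2.TM_CCOEFF_NORMED); _,v,_,l=cv2.minMaxLoc(m)
        print(n,k,'shift px',(l[0]/4-8,l[1]/4-8),round(v,3))
s=read_state(); print(s['t'],s['contact_force'])
```

```text
can [ 6.25231e+02 -6.24450e+01  7.20000e-02]
   [-0.4 -0.6  0.9 -1.2  0.2  0.8 -0.6  1.3]
jar [612.3 134.6] [-0.7  0.7 -0.7  0.8]
shaker [614.9  35.6] [-1.1  1.1 -0.5  0.7]
scene can shift px (0.25, -0.25) 0.936
scene shaker shift px (0.0, 0.0) 0.988
scene jar shift px (0.0, 0.25) 0.987
scene cup shift px (0.0, 0.0) 0.997
scene cutter shift px (-0.25, 0.0) 0.751
scene timer shift px (0.0, 0.0) 1.0
side can shift px (-0.25, 0.0) 0.732
side shaker shift px (-0.25, 0.5) 0.799
side jar shift px (0.25, 0.0) 0.973
side cup shift px (0.25, 0.0) 0.974
side timer shift px (0.0, 0.0) 0.998
52.825 [ 0.17478703 -0.27922928  1.21907296]
```

All containers are within about 1 mm of their start positions, and the tin is centred. I'll hand in.

```bash
python3 -c "
from plant import *
print(hand_in())"
```

```text
the job is handed in; nothing more can be done
None
```

I moved the jar, shaker and canister onto the tray, then set the tin on the scale, and put each container back where it started. I handed in at about 53 s; the hand-in gave no verdict.

- **Tin:** it measured at (405.2, -304.8) mm against the platform's centre at (404.9, -304.7). The yaw difference was about 0.003 rad. I checked it just after release and have not measured it since, but the last pictures show it still in place.
- **Containers:** wrist-camera measurements before and after put the jar, shaker and canister within about 1 mm of their start. The fixed cameras showed shifts of 0.5 px or less. All three stood upright and released.
- **Cup, timer and cutter:** shifts were 0.25 px or less, so they did not move measurably.
- **Weak matches:** the comparison was poor where the lighting or background had changed: canister in the side view 0.73, shaker in the side view 0.80, cutter in the scene view 0.75. Their shifts were still small, and no check failed.

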